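# Make up the belt kit and the key-fob kit at the leather bench

### The job

Make up the two kits on the leather bench. The long tray gets the large buckle, the round steel anvil and the wooden edge slicker (standing upright); the square tray gets the small buckle and the steel strap template, which you first draw out level from under the granite block without shifting or tipping the block. Everything must rest flat and right way up on its tray's floor, nothing on top of anything else.

Things in the scene. Friction and masses are not known exactly. Their poses are not given: they have to be found in the camera images.
- long_tray: open plywood tray, fixed to the bench, 240 (its x) by 120 (its y) mm outside, 16 mm high, walls 4 mm, floor 4 mm thick: inside 232 by 112 mm, the inner floor 4 mm above its origin, walls rising 12 mm above that. Origin at the centre of its underside, z up. It stands to the left or the right of the robot
- square_tray: open plywood tray, fixed to the bench, 160 by 160 mm outside, 16 mm high, walls 4 mm, floor 4 mm thick: inside 152 by 152 mm, the inner floor 4 mm above its origin. Origin at the centre of its underside, z up. It stands on the side the long tray does not
- large_buckle: large brass belt buckle, a flat open rectangular frame 64 (x) by 42 (y) mm, 10 mm thick, bars 9 mm wide, thin steel prong along x, lying flat, 80 g. Origin at the centre of its underside, z up. Easily gripped by the outside, across y (42 mm)
- small_buckle: small brass buckle of the same form, 42 (x) by 30 (y) mm, 10 mm thick, bars 7 mm wide, lying flat, 40 g. Origin at the centre of its underside, z up. Easily gripped by the outside, across y (30 mm)
- anvil: round steel setting anvil, a solid disc 42 mm across, 22 mm high with a small dark dish marked on top, 200 g. Origin at the centre of its underside, axis z
- slicker: turned light-wood edge slicker standing upright, 63 mm tall: a straight barrel 34 mm across up to 34 mm height, above it a narrower waist and knob (20 to 26 mm across), 50 g. Origin at the centre of its underside, axis z
- template: steel strip 120 (x) by 34 (y) by 6 mm, last 20 mm at +x 22 mm wide, 120 g; wooden grip 20 (x) by 14 (y) mm stands on it 48 mm to -x of the origin, its top 34 mm up. Origin: centre of underside. Starts on the bench in the riser's slot (2 mm below the block, 4 mm free each side), +x half under the block, grip 43 mm in front of it towards the robot; drawn 65 mm along its -x it is free
- granite: loose pale granite block 80 (x) by 90 (y) by 45 mm, 870 g, resting on the riser, the template reaching under it. Origin at the centre of its underside (8 mm above the bench), z up
- riser: U-shaped dark wooden riser fixed to the bench, 8 mm high: two battens along its x, 24 mm wide with a 42 mm slot between them, closed by a crossbar at +x, open at -x. Origin on the bench under the centre of the block; x points along the slot away from the robot
Things that resemble listed ones, but are neither listed nor needed, are in the scene too. There is more than one size of the slicker; the one meant has the size given above.

How it is judged (in metres and radians):
At the end, for the whole second after the job is handed in: Each thing rests in its own tray (origin within 110 x 50 mm of the long, 72 x 72 mm of the square tray's centre), within 4 mm of its floor and 0.12 rad of level, right way up, at rest; the granite block is within 10 mm of where it was and level within 0.06 rad (x of large_buckle in the frame of long_tray between -0.11 and 0.11 m and y of large_buckle in the frame of long_tray between -0.05 and 0.05 m and z of large_buckle in the frame of long_tray between 0 and 0.008 m and angle between each of large_buckle, anvil, slicker, template, small_buckle's own z axis and vertical below 0.12 rad and linear speed of each of large_buckle, anvil, slicker, template, small_buckle, granite below 0.02 m/s and angular speed of each of large_buckle, anvil, slicker, template, small_buckle below 0.2 rad/s and x of anvil in the frame of long_tray between -0.11 and 0.11 m and y of anvil in the frame of long_tray between -0.05 and 0.05 m and z of anvil in the frame of long_tray between 0 and 0.008 m and x of slicker in the frame of long_tray between -0.11 and 0.11 m and y of slicker in the frame of long_tray between -0.05 and 0.05 m and z of slicker in the frame of long_tray between 0 and 0.008 m and x of template in the frame of square_tray between -0.072 and 0.072 m and y of template in the frame of square_tray between -0.072 and 0.072 m and z of template in the frame of square_tray between 0 and 0.008 m and x of small_buckle in the frame of square_tray between -0.072 and 0.072 m and y of small_buckle in the frame of square_tray between -0.072 and 0.072 m and z of small_buckle in the frame of square_tray between 0 and 0.008 m and distance of granite from where it was at the start of the episode below 0.01 m and angle between granite's own z axis and vertical below 0.06 rad); the robot touches nothing.
It fails at once if the granite block is shifted by more than 10 mm or tipped by more than 0.06 rad (distance of granite from where it was at the start of the episode above 0.01 m or angle between granite's own z axis and vertical above 0.06 rad).
It also fails if it takes over 128 s, if anything falls off the work surface, if the arm or the gripper's body presses on something with over 40 N, if the wrist force passes 120 N, or if a joint passes its speed limit or range.

### The arm

A 6-joint arm with a two-finger parallel gripper is mounted at the origin on the work surface. World frame = base frame: x ahead of the robot, y to its left, z up, the work surface at z = 0. Lengths are in mm, angles in rad, forces in N, time in s.
With the tool pointing down it reaches from about 400 to 925 mm from the base axis. Payload 12.5 kg.
Tool frame: the origin (TCP) lies at the very end of the fingers, on their centre line; the grasp point (between the pads) lies 19 mm behind it; z points along the fingers, y is the line along which they close (so a half turn about z gives the same grasp; the last joint's range is limited). The gripper opens to 95 mm and grips with 3 to 60 N. Pads are 20 mm wide; open, the fingers measure 119 mm over their backs; the gripper's body (75 mm by 180 mm) begins 59 mm behind the grasp point.
Start: joints at [1.139, 0.491, 1.559, -0, 1.092, -0.106], TCP at [200.025, 592.146, 214.661] pointing down, gripper open.
Joint ranges: [-3.1, 3.1], [-0.84, 2.19], [0.05, 2.79], [-1.13, 4.28], [0.06, 2.93], [-2.69, 2.69]. Speed limits (rad/s): [2.22, 2.22, 2.79, 3.14, 3.14, 3.14].

### API

Orientations are given as [roll, pitch, yaw] about the fixed x, y, z axes, in that order (R = Rz(yaw) Ry(pitch) Rx(roll)).
In Python, from cell import state, read_camera, camera_info, job_done gives the robot as it stands.
- The arm moves only by the shell command python3 -m handwheel 'ROWS'. ROWS is a JSON list of rows, 1 to 5 of them, each of 5 numbers: dx, dy, dz in mm, then a turn about the tool's z in rad, then the opening from 0.0 (shut) to 1.0 (fully open); each row is the pose to reach, as a shift and turn from the pose commanded when the command began, along the tool's axes at that moment; what a row does not reach only later rows make up. A row lasts 1/12 s, in which the tool goes at most 41.7 mm and 0.125 rad, less where a joint would pass 70% of its speed; a pose out of reach is approached as far as the arm can. The fingers move at their own pace and stop on an object; the grip force is fixed at half the most. Time passes only in rows, so rows that do not move let the fingers close. It prints the time, the measured TCP pose, the force, the opening and the grip force at its end.
- state(): the state, without advancing time (a new reading comes with each control period).
- read_camera(name): name is "scene" or "top" or "wrist"; returns (picture, depth): 480x640x3 uint8, red, green, blue; 480x640 float32, mm along the optical axis (not along the pixel's ray), 0 where there is no reading.
- camera_info(name): a dict with "vertical_fov" (degrees; the focal length in pixels is half the picture's height over the tangent of half this angle, whatever the lens; pixels are square), "cx", "cy" (the principal point, pixels), "origin" and "attitude" of the camera in the world. Camera axes: x right, y down, z forward; pixel columns grow to the right and rows downward; lengths in mm; the calibration is good to about 2 mm. The wrist camera is an equidistant fisheye: a pixel r from the principal point sees the ray r / f radians off the axis. A picture is of the moment at which its call begins: read the wrist's pose just before it. camera_info takes no time and is no camera call; for the wrist camera it gives the pose at the moment of the call.
- job_done(): hands the job in; it is judged then, once.
The state is a dict: "t": time; "joints": joint angles; "qvel": joint speeds; "tau": joint torques, N m; "eef_pos": TCP position; "tcp_rot": TCP orientation; "ft_force": force on the tool from outside, world axes, zero at the start; "moment": the same for the moment, N m; "opening": opening from 0.0 (shut) to 1.0 (fully open); "grip_force": force on a finger pad.
Only numpy, scipy, OpenCV 4.12 (cv2) and the standard library are available. Lean on these libraries where they do the work, as an engineer would, in place of code of your own. Each camera call takes 0.05 s, during which the arm holds its last target. There are 200 camera calls.

## Working session

There is one attempt and no reset: what is moved stays moved. The work goes in short steps, Python scripts to look and compute and a shell command to move; the robot and the scene stay as the last step left them, time stands still between calls to the robot, and variables do not carry over. Pictures are saved under pics/ and viewed, at most 16 in all, crops included, and the job is handed in when it is done.

```bash
mkdir -p pics; ls; cat > h.py <<'E'
import numpy as np, cv2
from cell import state, read_camera, camera_info
from scipy.spatial.transform import Rotation as R
def cam(n):
    i=camera_info(n); p,d=read_camera(n); return i,p,d
def save(p,f): cv2.imwrite('pics/'+f,cv2.cvtColor(p,cv2.COLOR_RGB2BGR))
E
python3 - <<'E'
from h import *
for n in("top","scene"):
    i,p,d=cam(n); print(i); save(p,n+'0.png'); np.savez(n+'0.npz',p=p,d=d)
print(state())
E
```

```text
pics
{'vertical_fov': 43.357574219153776, 'cx': 321.0794918990263, 'cy': 233.53850483123665, 'origin': array([ 303.66113324,   -5.92135768, 1112.98909667]), 'attitude': array([-2.91386748, -0.00479951, -1.4935628 ])}
{'vertical_fov': 42.703366302651375, 'cx': 316.88187562992664, 'cy': 242.87844315507056, 'origin': array([1559.70613907,  216.74256041,  817.42161714]), 'attitude': array([-2.21710401,  0.01254604,  1.78644874])}
{'t': 0.1, 'joints': array([ 1.13937928e+00,  4.91503479e-01,  1.55937297e+00, -1.54286435e-05,
        1.09167546e+00, -1.05577134e-01]), 'qvel': array([ 9.64873545e-04, -2.19521948e-04, -3.21433483e-03, -1.06923158e-03,
       -7.48234229e-05,  8.65181096e-04]), 'tau': array([ 3.11040574e-03, -6.13622761e+01, -2.58608347e+01,  6.94130198e-02,
        4.69615962e-02, -2.25162898e-05]), 'eef_pos': array([199.94945075, 591.94114878, 214.1229212 ]), 'tcp_rot': array([-3.14063730e+00, -8.74782741e-05,  2.81575982e+00]), 'ft_force': array([-0.02776258, -0.70653309, -0.069032  ]), 'moment': array([0.01653056, 0.02660656, 0.03266546]), 'grip_force': 0.0, 'opening': 1.0041243965419846}
```

View pics/top0.png

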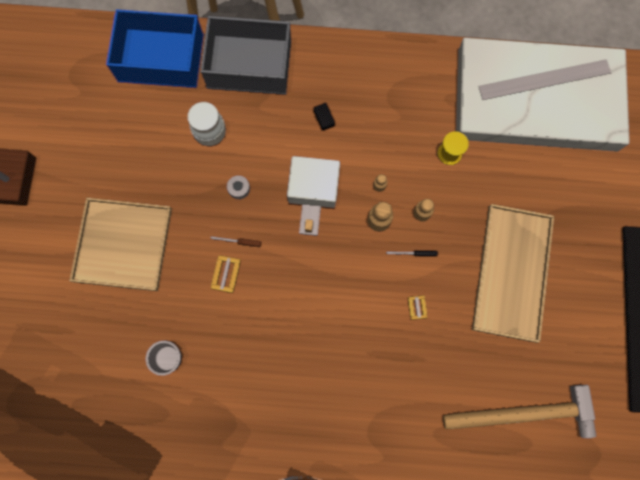

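View pics/scene0.png

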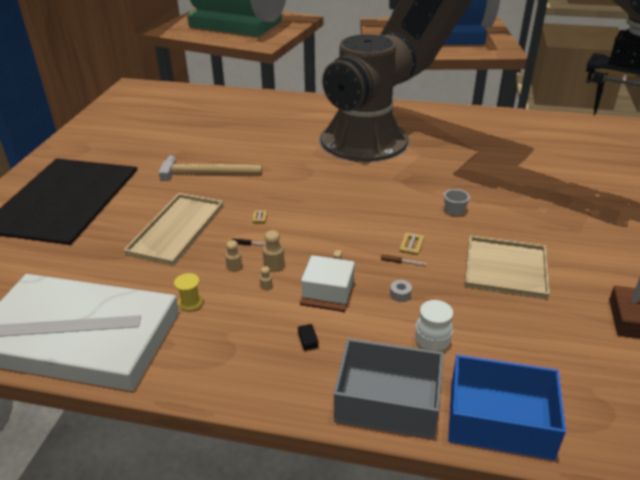

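The top view shows the square tray at (121,245), long tray (513,272), granite (314,180), template grip (309,225), disc-like anvil (237,187), buckles at (225,274) and (418,307). There are three slicker candidates, at (380,182), (381,215) and (425,209). Next I'll measure them all.

```bash
cat >> h.py <<'E'
def rays(i,uv):
    f=240/np.tan(np.radians(i['vertical_fov']/2)); uv=np.asarray(uv,float).reshape(-1,2)
    c=np.c_[(uv[:,0]-i['cx'])/f,(uv[:,1]-i['cy'])/f,np.ones(len(uv))]
    return R.from_euler('xyz',i['attitude']).apply(c)
def plane(i,uv,z):
    r=rays(i,uv); o=np.array(i['origin']); return o+r*((z-o[2])/r[:,2])[:,None]
def cloud(i,d):
    v,u=np.mgrid[0:480,0:640]; return (np.array(i['origin'])+rays(i,np.c_[u.ravel(),v.ravel()])*d.reshape(-1,1)).reshape(480,640,3)
E
python3 - <<'E'
from h import *
n=np.load('top0.npz'); i=camera_info('top'); W=cloud(i,n['d']); z=W[...,2]
print('table',[np.round(z[a:a+10,b:b+10].mean(),1) for a,b in((330,300),(150,270),(260,450),(330,110))])
m=((z>4)&(z<130)&(n['d']>0)).astype(np.uint8)
k,l,s,c=cv2.connectedComponentsWithStats(m)
for j in range(1,k):
    if s[j,4]<25 or s[j,4]>15000: continue
    q=W[l==j]; hi=q[:,2]>np.percentile(q[:,2],97)-3
    print(s[j],c[j].round(),'top',np.percentile(q[:,2],98).round(1),'ctr',q[:,:2].mean(0).round(),'hi',q[hi].mean(0).round(1),'rect',[np.round(x,1) for x in cv2.minAreaRect(q[:,:2].astype(np.float32))])
p=n['p']; save(np.hstack([cv2.resize(p[165:325,360:460],None,fx=4,fy=4,interpolation=2)[:600],cv2.resize(p[165:315,200:300],None,fx=4,fy=4,interpolation=2)]),'c1.png')
E
```

```text
table [np.float64(-0.2), np.float64(10.5), np.float64(-0.6), np.float64(11.1)]
[ 107    9   98   78 5409] [155.  47.] top 71.1 ctr [904. 364.] hi [897.6 360.1  69.8] rect [array([899.1, 373.3]), array([128.4, 190.6]), np.float64(1.0)]
[ 201   16   92   78 5036] [246.  54.] top 71.1 ctr [904. 183.] hi [897.2 179.6  69.7] rect [array([902.2, 188.2]), array([129.5, 177.7]), np.float64(0.2)]
[ 188  102   39   44 1253] [207. 124.] top 78.0 ctr [741. 238.] hi [748.5 242.8  76.3] rect [array([756.7, 248.9]), array([84.8, 64.4]), np.float64(41.6)]
[314 102  22  29 411] [324. 116.] top 22.9 ctr [792.  21.] hi [793.3  21.2  20.9] rect [array([797.4,  23.2]), array([58.5, 32.7]), np.float64(26.1)]
[   0  148   37   59 1783] [ 16. 176.] top 54.5 ctr [619. 586.] hi [614.9 592.   52.5] rect [array([625.6, 595.3]), array([115.1,  56.3]), np.float64(2.2)]
[ 287  155   54   80 2736] [313. 188.] top 56.2 ctr [637.  30.] hi [650.3  28.7  54.2] rect [array([634.5,  33.9]), array([ 98.4, 154.4]), np.float64(88.8)]
[373 174  15  18 186] [380. 183.] top 48.0 ctr [660. -95.] hi [663.6 -96.5  46.2] rect [arr
[... 2160 characters left out ...]
 6. ] rect [array([ 472.9, -372.5]), array([27.4, 22.2]), np.float64(72.1)]
[408 295  20  25 303] [418. 307.] top 14.6 ctr [ 435. -178.] hi [ 435.9 -177.9   12.1] rect [array([ 435.9, -177.9]), array([42. , 30.9]), np.float64(10.8)]
[523 319  12  12  47] [528. 326.] top 7.9 ctr [ 418. -380.] hi [ 418.  -380.2    6.2] rect [array([ 416.6, -380. ]), array([21.3, 17.3]), np.float64(27.6)]
[146 341  36  34 789] [163. 357.] top 42.7 ctr [310. 270.] hi [311.5 266.1  40.9] rect [array([310. , 265.6]), array([56.5, 58.3]), np.float64(4.4)]
[ 443  385  154   53 2903] [532. 414.] top 28.5 ctr [ 265. -383.] hi [ 268.5 -400.5   26.6] rect [array([ 260.6, -359. ]), array([ 87.6, 260.6]), np.float64(7.8)]
```

View pics/c1.png

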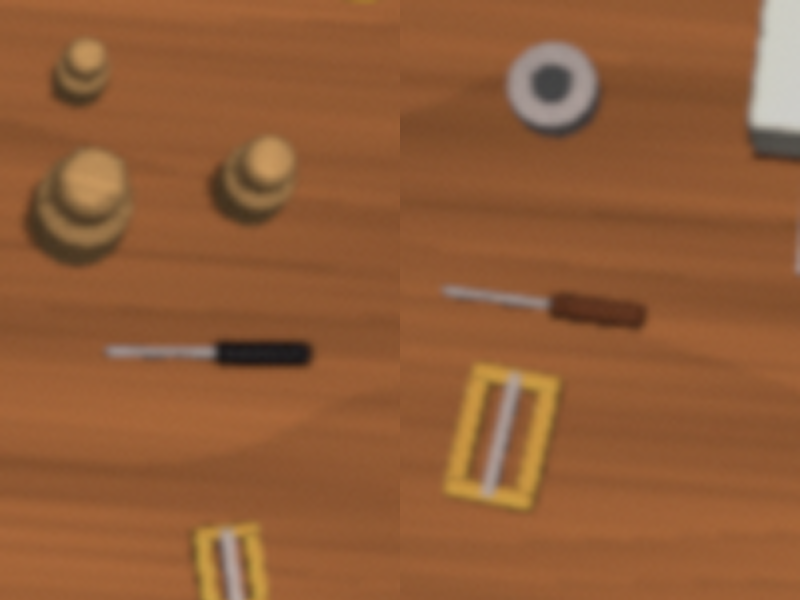

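Slicker candidates: (380,182) has its top at 47 mm, (381,215) at 83 mm and (425,209) at 63 mm. (425,209) matches the specified 63 mm, and the enlarged crop confirms it is the middle size. The crop also shows the anvil as a solid disc with a dark dish at (237,187), 42 mm across. Now I'll refine by colour, cross-check against the scene camera, and get the trays and template axis.

```bash
cat >> h.py <<'E'
def rel(x,y,z,yaw):
    s=state(); p=s['eef_pos']; a=s['tcp_rot'][2]; d=np.array([x,y,z])-p
    t=-(yaw-a); t=(t+np.pi)%(2*np.pi)-np.pi
    print('rel',np.round([np.cos(a)*d[0]+np.sin(a)*d[1],np.sin(a)*d[0]-np.cos(a)*d[1],-d[2],t],3),'j6 end ~',round(np.arctan2(y,x)+np.pi/2-yaw,2))
E
python3 - <<'E'
from h import *
def mask(p,lo,hi): return cv2.morphologyEx(cv2.inRange(cv2.cvtColor(p,cv2.COLOR_RGB2HSV),lo,hi),cv2.MORPH_CLOSE,np.ones((3,3)))
def rect(i,m,z,box):
    x0,y0,x1,y1=box; mm=np.zeros_like(m); mm[y0:y1,x0:x1]=m[y0:y1,x0:x1]
    c=max(cv2.findContours(mm,0,2)[0],key=cv2.contourArea)[:,0]
    r=cv2.minAreaRect(plane(i,c,z)[:,:2].astype(np.float32)); return [np.round(q,1) for q in r]
for n,boxes in(('top',dict(lb=(205,250,245,300),sb=(400,290,435,325))),('scene',dict(lb=(395,228,428,258),sb=(248,205,272,226)))):
    i=camera_info(n);q=np.load(n+'0.npz');p=q['p']
    hsv=cv2.cvtColor(p,cv2.COLOR_RGB2HSV)
    m=mask(p,(18,130,120),(32,255,255))
    for k,b in boxes.items(): print(n,k,rect(i,m,10,b))
    W=cloud(i,q['d'])
    for nm,pt in dict(anv=(237,187) if n=='top' else (400,291)).items(): print(n,nm,hsv[pt[1],pt[0]],W[pt[1],pt[0]].round(1))
    if n=='top':
        print('tray hsv',hsv[245,121],hsv[272,513],'table',hsv[330,300])
        m=mask(p,(12,40,120),(28,150,255))
        print(rect(i,m,12,(60,190,185,300)),rect(i,m,12,(460,195,565,350)))
        m=((W[...,2]>44)*255).astype(np.uint8); print('granite',rect(i,m,53,(270,140,360,212)))
        print('grip',[ (v,hsv[v,309].tolist(),W[v,309].round().tolist()) for v in range(200,240,4)])
    else:
        m=((W[...,2]>18)*255).astype(np.uint8); print('anvil',rect(i,m,22,(385,275,415,305)))
        m=((W[...,2]>55)*255).astype(np.uint8); print('slick top',rect(i,m,63,(222,236,244,262)))
p=np.load('top0.npz')['p'];save(cv2.resize(p[140:250,270:360],None,fx=5,fy=5,interpolation=2),'c2.png')
E
```

```text
top lb [array([469.5, 178.8]), array([40.9, 62.4]), np.float64(83.3)]
top sb [array([ 433.7, -167.9]), array([39.1, 12.1]), np.float64(11.4)]
top anv [60  4 69] [633.6 173.5  22.1]
tray hsv [ 16 113 192] [ 16 113 191] table [ 12 165 148]
[array([511.3, 379.1]), array([166.9, 164.3]), np.float64(88.4)] [array([ 515.2, -353.5]), array([124.6, 245.1]), np.float64(83.7)]
granite [array([650.6,  29.6]), array([89.5, 82.1]), np.float64(88.3)]
grip [(200, [20, 25, 92], [304.0, -6.0, 1113.0]), (204, [13, 29, 106], [613.0, 36.0, 14.0]), (208, [8, 28, 173], [608.0, 35.0, 5.0]), (212, [8, 26, 175], [600.0, 35.0, 5.0]), (216, [8, 28, 176], [591.0, 34.0, 9.0]), (220, [15, 117, 187], [577.0, 32.0, 35.0]), (224, [16, 131, 204], [569.0, 32.0, 36.0]), (228, [16, 132, 179], [562.0, 31.0, 36.0]), (232, [12, 52, 112], [560.0, 31.0, 11.0]), (236, [12, 161, 139], [554.0, 31.0, 2.0])]
scene lb [array([473.4, 179.5]), array([43.2, 69. ]), np.float64(83.7)]
scene sb [array([ 439.1, -175.5]), array([45.1, 29.5]), np.float64(11.3)]
scene anv [ 17  11 164] [654.2 173.1  24.3]
anvil [array([639.5, 171.9]), array([41.6, 40. ]), np.float64(11.5)]
slick top [array([ 622.9, -176.9]), array([27.1, 23. ]), np.float64(11.4)]
```

View pics/c2.png

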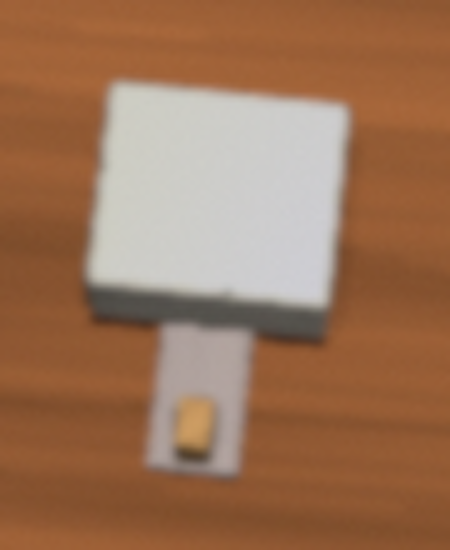

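The crop shows the granite block at about −1.7° yaw. The strip runs straight out of it with the wooden grip at full-frame px (309,225), roughly (569,32) mm. Starting with the large buckle.

```bash
python3 -c "
from h import *
rel(471,179,60,3.028)"
```

```text
rel [-3.88971e+02 -3.04451e+02  1.54123e+02 -2.12000e-01] j6 end ~ -1.09
```

```bash
python3 -m handwheel '[[-32,-25,0,0,1],[-64,-50,0,0,1],[-96,-75,0,0,1],[-128,-100,0,0,1],[-160,-125,0,0,1]]'; python3 -m handwheel '[[-32,-25,0,0,1],[-64,-50,0,0,1],[-96,-75,0,0,1],[-128,-100,0,0,1],[-160,-125,0,0,1]]'; python3 -m handwheel '[[-32,-25,20,0,1],[-69,-54,50,-0.1,1],[-69,-54,90,-0.212,1],[-69,-54,130,-0.212,1],[-69,-54,154,-0.212,1]]';  python3 -c "
from h import *
rel(471,179,4,3.028); i=camera_info('wrist');print(i); i,p,d=cam('wrist'); save(p,'w1.png'); rel(471,179,4,3.028)"
```

```text
t: 0.52
eef_pos: [312.1, 420.8, 214.5]
tcp_rot: [-3.141, -0.0, 2.816]
ft_force: [0.4, 0.2, -0.2]
opening: 1.001
grip_force: 0.0
t: 0.93
eef_pos: [423.8, 251.0, 214.6]
tcp_rot: [-3.142, -0.0, 2.816]
ft_force: [0.0, 1.0, 0.3]
opening: 1.002
grip_force: 0.0
t: 1.35
eef_pos: [471.1, 178.2, 58.2]
tcp_rot: [-3.141, -0.001, 3.026]
ft_force: [1.1, 0.8, -1.1]
opening: 1.0
grip_force: 0.0
rel [ 2.2400e-01  7.5600e-01  5.4241e+01 -2.0000e-03] j6 end ~ -1.09
{'vertical_fov': 65.70646984690485, 'cx': 317.62839596261784, 'cy': 240.60973429733355, 'origin': array([405.08537422, 185.60965911, 228.48212889]), 'attitude': array([2.90540989e+00, 9.17868119e-04, 1.45545625e+00])}
rel [-2.0580e+00  1.1640e+00  4.9615e+01 -2.0000e-03] j6 end ~ -1.09
```

View pics/w1.png

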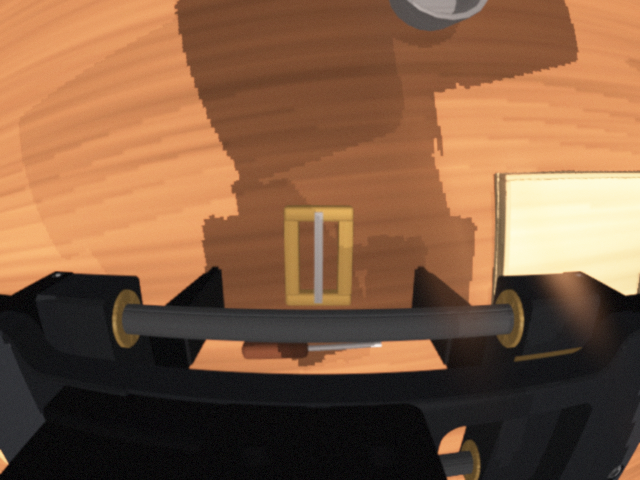

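The wrist view shows the large buckle centred between the fingers at (319,255), aligned with the tool. I'll check its fore-aft position by fisheye ray after settling.

```bash
cat >> h.py <<'E'
def fplane(i,uv,z):
    f=240/np.tan(np.radians(i['vertical_fov']/2)); q=(np.asarray(uv,float).reshape(-1,2)-[i['cx'],i['cy']])/f
    r=np.hypot(*q.T); k=np.where(r>1e-9,np.sin(r)/np.maximum(r,1e-9),1)
    w=R.from_euler('xyz',i['attitude']).apply(np.c_[q*k[:,None],np.cos(r)]); o=np.array(i['origin']); return o+w*((z-o[2])/w[:,2])[:,None]
E
python3 -m handwheel '[[0,0,0,0,1],[0,0,0,0,1]]'; python3 -c "
from h import *
i=camera_info('wrist'); s=state()['eef_pos'];_,p,d=cam('wrist');m=cv2.inRange(cv2.cvtColor(p,cv2.COLOR_RGB2HSV),(18,130,100),(32,255,255)); m[:190]=0;m[330:]=0;m[:,:260]=0;m[:,380:]=0
c=max(cv2.findContours(m,0,2)[0],key=cv2.contourArea)[:,0]
print(s,cv2.minAreaRect(fplane(i,c,10)[:,:2].astype(np.float32)))
rel(471,179,4,3.028)"
```

```text
t: 1.57
eef_pos: [471.5, 179.9, 61.5]
tcp_rot: [3.142, -0.0, 3.028]
ft_force: [0.6, -0.4, 0.1]
opening: 1.002
grip_force: 0.0
[471.51095998 179.86630058  61.45420996] ((467.6390380859375, 178.50405883789062), (40.566246032714844, 63.15571594238281), 82.93849182128906)
rel [ 0.873 -1.203 58.28   0.   ] j6 end ~ -1.09
```

```bash
python3 -m handwheel '[[2,-1,25,0,1],[2,-1,45,0,0.8],[2,-1,58,0,0.6],[2,-1,58,0,0.3],[2,-1,58,0,0.3]]'; python3 -m handwheel '[[0,0,0,0,0.2],[0,0,0,0,0.2],[0,0,0,0,0.2],[0,0,-30,0,0.2],[0,0,-60,0,0.2]]';python3 -c "
from h import *
T=R.from_euler('z',-6.6,degrees=True)
for x in(-70,0,68): print((T.apply([x,0,0])+[516,-352,0]).round())
rel(446,-344,60,3.026)"
```

```text
t: 2.03
eef_pos: [469.8, 179.3, 4.2]
tcp_rot: [3.141, 0.002, 3.028]
ft_force: [0.9, 0.7, -0.0]
opening: 0.776
grip_force: 0.0
t: 2.45
eef_pos: [468.5, 178.7, 62.9]
tcp_rot: [-3.141, -0.003, 3.028]
ft_force: [0.7, -0.6, 0.7]
opening: 0.421
grip_force: 0.0
[ 446. -344.    0.]
[ 516. -352.    0.]
[ 584. -360.    0.]
rel [-3.70240e+01 -5.21883e+02  2.93100e+00  2.00000e-03] j6 end ~ -2.11
```

The fingers are slower than I assumed (about 0.09 per row), so I lifted before they gripped. I'll reopen, go down and wait longer.

```bash
python3 -m handwheel '[[0,0,0,0,0.75],[0,0,0,0,0.75],[0,0,0,0,0.75],[0,0,20,0,0.75],[0,0,35,0,0.75]]';python3 -m handwheel '[[0,0,12,0,0.7],[0,0,24,0,0.7],[0,0,24,0,0.3],[0,0,24,0,0.3],[0,0,24,0,0.3]]'; python3 -m handwheel '[[0,0,0,0,0.3],[0,0,0,0,0.3],[0,0,0,0,0.3],[0,0,0,0,0.3],[0,0,0,0,0.3]]'
```

```text
t: 2.87
eef_pos: [468.9, 178.8, 26.5]
tcp_rot: [3.142, -0.0, 3.028]
ft_force: [0.1, 0.1, -0.4]
opening: 0.71
grip_force: 0.0
t: 3.28
eef_pos: [468.9, 178.8, 3.5]
tcp_rot: [-3.141, -0.001, 3.028]
ft_force: [-0.9, 0.1, -0.1]
opening: 0.547
grip_force: 0.0
t: 3.7
eef_pos: [469.3, 178.9, 4.0]
tcp_rot: [3.141, 0.0, 3.028]
ft_force: [-1.1, -0.4, 4.7]
opening: 0.438
grip_force: 30.0
```

```bash
python3 -m handwheel '[[0,0,-30,0,0.3],[0,-20,-60,0,0.3],[0,-60,-60,0,0.3],[0,-100,-60,0,0.3],[0,-140,-60,0,0.3]]'; python3 -m handwheel '[[0,-40,0,0,0.3],[0,-80,0,0,0.3],[0,-120,0,0,0.3],[0,-160,0,0,0.3],[0,-200,0,0,0.3]]';python3 -m handwheel '[[-8,-40,0,0,0.3],[-16,-80,0,0,0.3],[-24,-120,0,0,0.3],[-30,-160,0,0,0.3],[-37,-182,0,0,0.3]]';python3 -m handwheel '[[0,0,0,0,0.3],[0,0,0,0,0.3],[0,0,0,0,0.3]]'; python3 -c "
from h import *
rel(446,-344,8.5,3.026)"
```

```text
t: 4.12
eef_pos: [453.0, 38.7, 64.2]
tcp_rot: [3.141, 0.001, 3.029]
ft_force: [0.9, -0.6, -0.6]
opening: 0.438
grip_force: 30.0
t: 4.53
eef_pos: [429.9, -160.8, 63.7]
tcp_rot: [3.142, 0.0, 3.028]
ft_force: [1.4, 0.6, -0.8]
opening: 0.436
grip_force: 30.0
t: 4.95
eef_pos: [446.2, -348.0, 63.7]
tcp_rot: [-3.141, 0.001, 3.026]
ft_force: [-0.0, 1.2, -0.2]
opening: 0.436
grip_force: 30.0
t: 5.2
eef_pos: [446.1, -343.1, 63.3]
tcp_rot: [3.141, -0.001, 3.028]
ft_force: [-0.4, 0.8, -1.0]
opening: 0.436
grip_force: 30.0
rel [ 4.1000e-02 -9.5100e-01  5.4807e+01  2.0000e-03] j6 end ~ -2.11
```

Lower, release partway (to clear the walls), and raise.

```bash
python3 -m handwheel '[[0,-1,35,0,0.3],[0,-1,50,0,0.3],[0,-1,55,0,0.3],[0,-1,55,0,0.3],[0,-1,55,0,0.65]]'; python3 -m handwheel '[[0,0,0,0,0.65],[0,0,0,0,0.65],[0,0,-5,0,0.65],[0,0,-35,0,0.7],[0,0,-60,0,0.9]]'; python3 -c "
from h import *
print(i:=camera_info('wrist')); _,p,d=cam('wrist');save(p,'w2.png')
rel(436,-177,60,np.pi+.195)"
```

```text
t: 5.62
eef_pos: [446.7, -343.8, 8.9]
tcp_rot: [3.141, -0.0, 3.029]
ft_force: [-0.1, -1.0, 0.6]
opening: 0.467
grip_force: 0.0
t: 6.03
eef_pos: [446.3, -344.6, 69.5]
tcp_rot: [3.141, -0.001, 3.028]
ft_force: [0.1, -0.2, 0.1]
opening: 0.723
grip_force: 0.0
{'vertical_fov': 65.70646984690485, 'cx': 317.62839596261784, 'cy': 240.60973429733355, 'origin': array([ 380.21209903, -337.51774645,  239.76825909]), 'attitude': array([ 2.90571195e+00, -3.77221938e-04,  1.45699064e+00])}
rel [ 30.899 166.594  14.243  -0.308] j6 end ~ -2.15
```

View pics/w2.png

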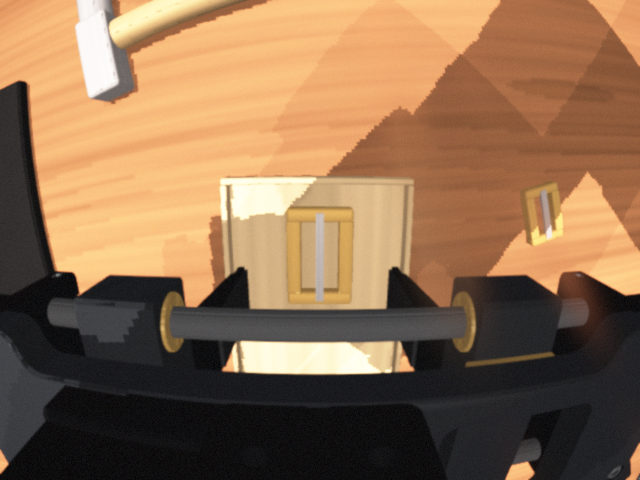

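The large buckle lies flat in the tray at (320,256); the small buckle is at (543,213). Next, the small buckle.

```bash
python3 -m handwheel '[[7,40,-10,0,0.85],[15,80,-10,0,0.85],[23,120,-10,0,0.85],[31,160,0,0,0.85],[31,166,5,-0.1,0.85]]'; python3 -m handwheel '[[0,0,0,-0.1,0.85],[0,0,10,-0.208,0.85],[0,0,10,-0.208,0.85],[0,0,10,-0.208,0.85]]'; python3 -c "
from h import *
i=camera_info('wrist'); _,p,d=cam('wrist');m=cv2.inRange(cv2.cvtColor(p,cv2.COLOR_RGB2HSV),(18,130,100),(32,255,255)); m[:190]=0;m[330:]=0;m[:,:260]=0;m[:,380:]=0
c=max(cv2.findContours(m,0,2)[0],key=cv2.contourArea)[:,0]
print(cv2.minAreaRect(fplane(i,c,10)[:,:2].astype(np.float32)))
rel(436,-177.5,4,np.pi+.195)"
```

```text
t: 6.5
eef_pos: [432.6, -171.6, 63.9]
tcp_rot: [3.14, -0.002, 3.127]
ft_force: [-0.1, -0.3, 0.2]
opening: 0.851
grip_force: 0.0
t: 6.83
eef_pos: [434.5, -176.4, 53.8]
tcp_rot: [3.141, -0.0, -2.951]
ft_force: [0.4, -0.2, -0.1]
opening: 0.851
grip_force: 0.0
((433.33111572265625, -178.99656677246094), (42.22871780395508, 28.94684600830078), 9.817716598510742)
rel [-1.1870e+00 -1.1540e+00  4.9939e+01 -5.0000e-03] j6 end ~ -2.15
```

```bash
python3 -m handwheel '[[0,-1,25,0,0.6],[0,-1,40,0,0.5],[0,-1,50,0,0.45],[0,-1,50,0,0.2],[0,-1,50,0,0.2]]'; python3 -m handwheel '[[0,0,0,0,0.2],[0,0,0,0,0.2],[0,0,0,0,0.2],[0,0,0,0,0.2],[0,0,0,0,0.2]]';python3 -m handwheel '[[0,0,0,0,0.2],[0,0,-20,0,0.2],[0,0,-60,0,0.2],[0,0,-60,0,0.2]]'; python3 - <<'E'
from h import *
q=np.load('top0.npz');i=camera_info('top');W=cloud(i,q['d'])
m=((W[...,2]>11)&(W[...,2]<30)).astype(np.uint8); m[:,:60]=0;m[:,185:]=0;m[:185]=0;m[300:]=0
m=cv2.morphologyEx(m,3,np.ones((5,5))); c=max(cv2.findContours(m,0,2)[0],key=cv2.contourArea)[:,0]
print(cv2.minAreaRect(plane(i,c,16)[:,:2].astype(np.float32)))
a=cv2.approxPolyDP(c,8,True)[:,0];print(a.tolist(),plane(i,a,16).round().tolist())
E
```

```text
t: 7.3
eef_pos: [434.7, -177.6, 3.7]
tcp_rot: [3.141, -0.0, -2.949]
ft_force: [-0.0, -0.0, -0.1]
opening: 0.557
grip_force: 0.0
t: 7.72
eef_pos: [435.1, -177.6, 4.2]
tcp_rot: [-3.141, 0.001, -2.947]
ft_force: [-1.0, 1.3, 6.8]
opening: 0.313
grip_force: 30.0
t: 8.05
eef_pos: [436.4, -178.3, 68.2]
tcp_rot: [-3.138, 0.005, -2.947]
ft_force: [1.0, 0.6, 0.8]
opening: 0.314
grip_force: 30.0
((510.46575927734375, 377.19012451171875), (161.4993133544922, 160.51426696777344), 88.27741241455078)
[[87, 198], [70, 280], [155, 290], [170, 207]] [[592.0, 454.0, 16.0], [435.0, 459.0, 16.0], [428.0, 302.0, 16.0], [586.0, 296.0, 16.0]]
```

```bash
python3 -m handwheel '[[0,0,0,0.1,0.2],[0,0,0,0.2,0.2],[0,0,0,0.227,0.2],[0,0,0,0.227,0.2]]'; python3 -c "
from h import *
rel(512,417,65,3.107)"
```

```text
t: 8.38
eef_pos: [434.8, -177.5, 63.7]
tcp_rot: [-3.141, 0.0, 3.107]
ft_force: [-0.3, 0.1, 0.8]
opening: 0.311
grip_force: 30.0
rel [-56.832 596.765  -1.272   0.   ] j6 end ~ -0.85
```

```bash
python3 -m handwheel '[[0,40,0,0,0.2],[0,80,0,0,0.2],[0,120,0,0,0.2],[0,160,0,0,0.2],[0,200,0,0,0.2]]'; python3 -m handwheel '[[0,40,0,0,0.2],[0,80,0,0,0.2],[0,120,0,0,0.2],[0,160,0,0,0.2],[0,200,0,0,0.2]]';python3 -m handwheel '[[-12,40,0,0,0.2],[-24,80,0,0,0.2],[-36,120,0,0,0.2],[-48,160,0,0,0.2],[-57,190,0,0,0.2]]';python3 -m handwheel '[[0,7,0,0,0.2],[0,7,0,0,0.2],[0,7,0,0,0.2],[0,7,0,0,0.2]]'; python3 -c "
from h import *
rel(512,417,8.7,3.107)"
```

```text
t: 8.8
eef_pos: [441.0, 24.1, 63.6]
tcp_rot: [3.142, 0.0, 3.11]
ft_force: [0.7, -0.4, 0.0]
opening: 0.311
grip_force: 30.0
t: 9.22
eef_pos: [447.5, 224.5, 63.6]
tcp_rot: [3.142, 0.0, 3.111]
ft_force: [1.9, -0.2, -0.2]
opening: 0.309
grip_force: 30.0
t: 9.63
eef_pos: [511.4, 413.5, 63.6]
tcp_rot: [3.141, 0.001, 3.112]
ft_force: [0.6, -1.2, -0.8]
opening: 0.311
grip_force: 30.0
t: 9.97
eef_pos: [510.9, 416.0, 63.4]
tcp_rot: [-3.141, -0.001, 3.109]
ft_force: [-0.2, 0.2, 0.3]
opening: 0.312
grip_force: 30.0
rel [-1.0670e+00  1.0540e+00  5.4737e+01  2.0000e-03] j6 end ~ -0.85
```

```bash
python3 -m handwheel '[[0,-3,35,0,0.2],[0,-3,50,0,0.2],[0,-3,55,0,0.2],[0,-3,55,0,0.2],[0,-3,55,0,0.42]]'; python3 -m handwheel '[[0,0,0,0,0.42],[0,0,0,0,0.42],[0,0,-5,0,0.42],[0,0,-35,0,0.6],[0,0,-60,0,0.8]]'; python3 -c "
from h import *
rel(638,172,60,3.107); i,p,d=cam('wrist');save(p,'w3.png')"
```

```text
t: 10.38
eef_pos: [511.5, 413.3, 9.2]
tcp_rot: [3.142, -0.0, 3.108]
ft_force: [-0.3, -0.4, -0.6]
opening: 0.339
grip_force: 0.0
t: 10.8
eef_pos: [510.9, 414.1, 69.4]
tcp_rot: [-3.141, -0.001, 3.109]
ft_force: [-0.2, -0.2, 0.4]
opening: 0.508
grip_force: 0.0
rel [-1.34940e+02 -2.37757e+02  9.40500e+00  2.00000e-03] j6 end ~ -1.27
```

View pics/w3.png

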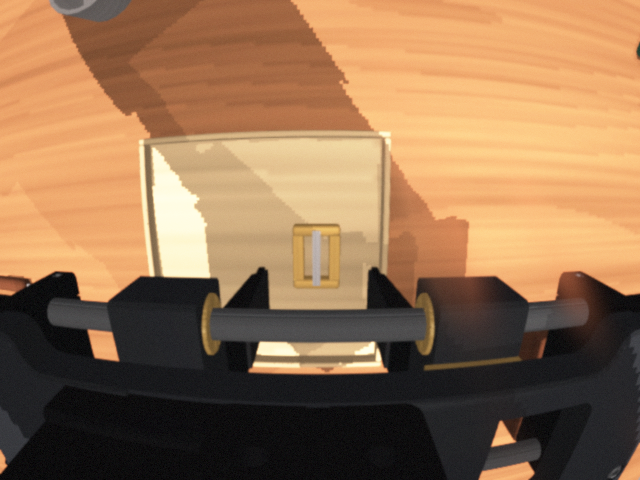

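The small buckle lies flat in the square tray at (317,256). Next, the anvil.

```bash
python3 -m handwheel '[[-20,-36,0,0,0.85],[-40,-71,0,0,0.85],[-60,-107,0,0,0.85],[-80,-142,0,0,0.85],[-100,-178,0,0,0.85]]'; python3 -m handwheel '[[-18,-30,0,0,0.85],[-35,-58,5,0,0.85],[-35,-60,9,0,0.85],[-35,-60,9,0,0.85],[-35,-60,9,0,0.85]]'; python3 -c "
from h import *
i=camera_info('wrist'); _,p,d=cam('wrist'); save(p[150:350,220:420],'w4.png')
g=cv2.cvtColor(p,cv2.COLOR_RGB2HSV); m=cv2.inRange(g,(0,0,50),(180,60,255)); m[:200]=0;m[300:]=0;m[:,:270]=0;m[:,370:]=0
c=max(cv2.findContours(m,0,2)[0],key=cv2.contourArea)[:,0]; print(cv2.minEnclosingCircle(fplane(i,c,22)[:,:2].astype(np.float32)))
rel(638,172,4,3.107)"
```

```text
t: 11.27
eef_pos: [606.0, 231.6, 69.3]
tcp_rot: [3.141, 0.001, 3.109]
ft_force: [0.2, -0.0, -0.1]
opening: 0.838
grip_force: 0.0
t: 11.68
eef_pos: [637.9, 172.3, 59.6]
tcp_rot: [3.141, -0.001, 3.108]
ft_force: [-1.0, 0.4, -0.4]
opening: 0.85
grip_force: 0.0
((633.176025390625, 172.2145538330078), 22.190427780151367)
rel [-2.150e-01 -9.620e-01  5.584e+01  2.000e-03] j6 end ~ -1.27
```

```bash
python3 -m handwheel '[[2,0,25,0,0.75],[2,0,45,0,0.65],[2,0,56,0,0.6],[2,0,56,0,0.3],[2,0,56,0,0.3]]'; python3 -m handwheel '[[0,0,0,0,0.3],[0,0,0,0,0.3],[0,0,0,0,0.3],[0,0,0,0,0.3],[0,0,0,0,0.3]]';python3 -m handwheel '[[0,0,0,0,0.3],[0,0,-40,0,0.3],[0,0,-80,0,0.3],[0,0,-90,0,0.3],[0,0,-90,0,0.3]]'; python3 -c "
from h import *
rel(516,-352,94,3.026)"
```

```text
t: 12.15
eef_pos: [636.1, 173.0, 3.8]
tcp_rot: [3.142, -0.0, 3.11]
ft_force: [0.7, -0.3, 0.3]
opening: 0.557
grip_force: 0.0
t: 12.57
eef_pos: [636.9, 172.5, 4.8]
tcp_rot: [3.141, 0.002, 3.109]
ft_force: [-1.7, 3.0, 5.5]
opening: 0.435
grip_force: 30.0
t: 12.98
eef_pos: [637.8, 172.2, 97.2]
tcp_rot: [3.14, 0.006, 3.109]
ft_force: [1.3, -0.0, -1.1]
opening: 0.432
grip_force: 30.0
rel [ 1.04505e+02 -5.27936e+02  3.18300e+00  8.30000e-02] j6 end ~ -2.05
```

```bash
python3 -m handwheel '[[36,-15,0,0,0.3],[70,-35,0,0,0.3],[95,-65,0,0,0.3],[104,-100,0,0,0.3],[104,-140,0,0,0.3]]'; python3 -m handwheel '[[0,-40,0,0,0.3],[0,-80,0,0,0.3],[0,-120,0,0,0.3],[0,-160,0,0,0.3],[0,-200,0,0,0.3]]';python3 -m handwheel '[[0,-40,0,0,0.3],[0,-80,0,0,0.3],[0,-120,0,0,0.3],[0,-160,0,0,0.3],[0,-188,0,0.083,0.3]]';python3 -m handwheel '[[0,0,20,0,0.3],[0,0,30,0,0.3],[0,0,30,0,0.3],[0,0,30,0,0.3]]'; python3 -c "
from h import *
rel(516,-352,8.8,3.026)"
```

```text
t: 13.4
eef_pos: [524.4, 35.5, 92.3]
tcp_rot: [3.141, -0.004, 3.111]
ft_force: [2.5, 0.0, -1.4]
opening: 0.43
grip_force: 30.0
t: 13.82
eef_pos: [520.0, -166.0, 92.1]
tcp_rot: [3.141, -0.002, 3.109]
ft_force: [1.5, 0.5, -1.7]
opening: 0.436
grip_force: 30.0
t: 14.23
eef_pos: [513.8, -355.2, 91.7]
tcp_rot: [3.141, -0.002, 3.025]
ft_force: [0.8, -0.4, -2.2]
opening: 0.436
grip_force: 30.0
t: 14.57
eef_pos: [514.5, -350.9, 62.3]
tcp_rot: [3.14, -0.003, 3.027]
ft_force: [-0.4, -0.4, -1.6]
opening: 0.433
grip_force: 30.0
rel [-1.5700e+00 -9.2500e-01  5.3462e+01  1.0000e-03] j6 end ~ -2.05
```

```bash
python3 -m handwheel '[[-1,-1,35,0,0.3],[-1,-1,48,0,0.3],[-1,-1,53,0,0.3],[-1,-1,53,0,0.3],[-1,-1,53,0,0.62]]'; python3 -m handwheel '[[0,0,0,0,0.62],[0,0,0,0,0.62],[0,0,-5,0,0.62],[0,0,-40,0,0.62],[0,0,-80,0,0.62]]';python3 -m handwheel '[[0,0,-30,0,0.62],[0,0,-30,0,0.62]]'; python3 -c "
from h import *
rel(615,-178,120,np.pi/2); i,p,d=cam('wrist');save(p,'w5.png')"
```

```text
t: 14.98
eef_pos: [516.4, -353.1, 11.3]
tcp_rot: [-3.141, 0.0, 3.027]
ft_force: [-0.8, -0.9, 0.3]
opening: 0.459
grip_force: 0.0
t: 15.4
eef_pos: [515.0, -352.6, 90.2]
tcp_rot: [3.139, -0.003, 3.026]
ft_force: [0.5, -0.4, 0.8]
opening: 0.621
grip_force: 0.0
t: 15.57
eef_pos: [517.9, -354.9, 127.6]
tcp_rot: [-3.136, 0.008, 3.026]
ft_force: [0.1, 0.5, -0.6]
opening: 0.621
grip_force: 0.0
rel [-75.98  186.97    7.64    1.455] j6 end ~ -0.28
```

View pics/w5.png

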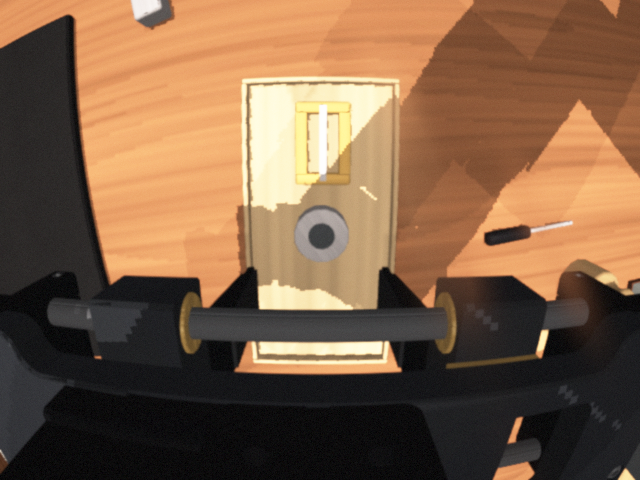

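The buckle (322,142) and anvil (321,235) lie flat and apart in the long tray. Next, the slicker, with a quarter turn so the gripper body clears the 83 mm one.

```bash
python3 -m handwheel '[[-14,34,0,0.125,0.65],[-28,70,0,0.25,0.65],[-42,105,0,0.375,0.65],[-56,140,0,0.5,0.65],[-70,172,0,0.625,0.65]]'; python3 -m handwheel '[[0,0,0,0.125,0.65],[0,0,0,0.25,0.65],[0,0,0,0.375,0.65],[0,0,0,0.5,0.65],[0,0,0,0.625,0.65]]';python3 -m handwheel '[[0,0,0,0.1,0.65],[0,0,0,0.2,0.65],[0,0,0,0.2,0.65],[0,0,0,0.2,0.65]]'; python3 -c "
from h import *
rel(615,-178,100,np.pi/2); i=camera_info('wrist');print(i['origin'],i['attitude']);_,p,d=cam('wrist');save(p,'w6.png')"
```

```text
t: 16.03
eef_pos: [605.5, -188.6, 120.0]
tcp_rot: [-3.141, -0.001, 2.402]
ft_force: [1.0, -0.7, 0.5]
opening: 0.649
grip_force: 0.0
t: 16.45
eef_pos: [605.0, -190.2, 119.8]
tcp_rot: [-3.141, -0.001, 1.777]
ft_force: [-0.7, -0.3, -0.1]
opening: 0.654
grip_force: 0.0
t: 16.78
eef_pos: [605.1, -190.5, 120.1]
tcp_rot: [-3.141, -0.0, 1.586]
ft_force: [0.5, -0.1, 0.2]
opening: 0.65
grip_force: 0.0
rel [1.2305e+01 1.0118e+01 2.0061e+01 1.5000e-02] j6 end ~ -0.28
[ 603.4026808  -124.89731208  290.2745167 ] [2.90336709e+00 2.06169324e-03 1.53854649e-02]
```

View pics/w6.png

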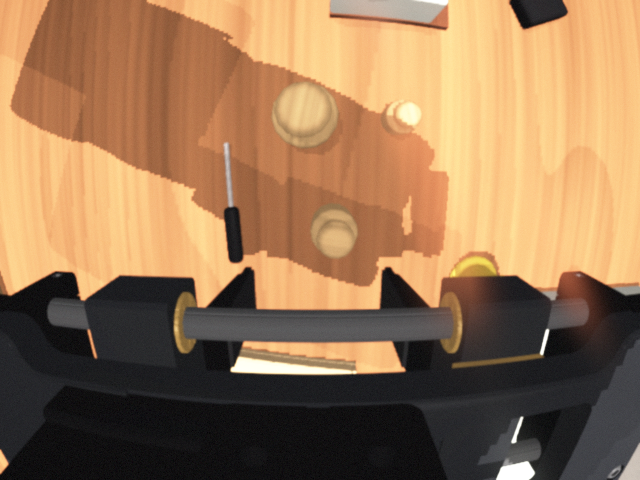

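The target slicker (63 mm) is at (335,237), between the fingers. The 83 mm one is at (305,113) and the 47 mm one at (404,115).

```bash
python3 -c "
from h import *
i=camera_info('wrist'); print(fplane(i,(336,238),63),fplane(i,(334,229),34)); rel(615,-178,100,np.pi/2)"
```

```text
[[ 615.38569848 -178.27223938   63.        ]] [[ 615.32542391 -178.58204151   34.        ]]
rel [1.2323e+01 1.0057e+01 2.0148e+01 1.6000e-02] j6 end ~ -0.28
```

```bash
python3 -m handwheel '[[12,10.5,20,0,0.65],[12,10.5,50,0,0.65],[12,10.5,80,0,0.65],[12,10.5,105,0,0.6],[12,10.5,114,0,0.55]]'; python3 -m handwheel '[[0,0,0,0,0.2],[0,0,0,0,0.2],[0,0,0,0,0.2],[0,0,0,0,0.2],[0,0,0,0,0.2]]';python3 -m handwheel '[[0,0,0,0,0.2],[0,0,0,0,0.2],[0,0,-40,0,0.2],[0,0,-80,0,0.2],[0,0,-80,0,0.2]]'; python3 -c "
from h import *
rel(584,-360,86,np.pi/2)"
```

```text
t: 17.25
eef_pos: [614.1, -177.7, 3.0]
tcp_rot: [-3.137, -0.002, 1.586]
ft_force: [-0.6, 0.1, -0.8]
opening: 0.581
grip_force: 0.0
t: 17.67
eef_pos: [616.5, -178.8, 8.3]
tcp_rot: [3.139, 0.001, 1.583]
ft_force: [-0.8, 0.4, 5.3]
opening: 0.35
grip_force: 30.0
t: 18.08
eef_pos: [618.6, -179.5, 94.1]
tcp_rot: [3.132, 0.004, 1.583]
ft_force: [1.1, -0.6, 0.0]
opening: 0.354
grip_force: 30.0
rel [-1.80085e+02 -3.68840e+01  8.09600e+00  1.30000e-02] j6 end ~ -0.55
```

```bash
python3 -m handwheel '[[-38,-7,0,0,0.2],[-76,-14,0,0,0.2],[-114,-21,0,0,0.2],[-150,-28,0,0,0.2],[-178,-36,0,0,0.2]]'; python3 -m handwheel '[[0,0,20,0,0.2],[0,0,30,0,0.2],[0,0,30,0,0.2],[0,0,30,0,0.2],[0,0,30,0,0.2]]'; python3 -c "
from h import *
rel(584,-360,10.7,np.pi/2)"
```

```text
t: 18.5
eef_pos: [581.5, -359.6, 87.2]
tcp_rot: [3.14, 0.001, 1.583]
ft_force: [0.7, 0.1, -0.3]
opening: 0.348
grip_force: 30.0
t: 18.92
eef_pos: [582.5, -356.0, 57.3]
tcp_rot: [3.141, 0.0, 1.585]
ft_force: [0.1, 0.6, 0.5]
opening: 0.348
grip_force: 30.0
rel [-4.0120e+00  1.3990e+00  4.6604e+01  1.4000e-02] j6 end ~ -0.55
```

```bash
python3 -m handwheel '[[-4,0,30,0,0.2],[-4,0,42,0,0.2],[-4,0,46.5,0,0.2],[-4,0,46.5,0,0.2],[-4,0,46.5,0,0.2]]';  python3 -m handwheel '[[0,0,0.5,0,0.45],[0,0,0.5,0,0.45],[0,0,0.5,0,0.45],[0,0,-5,0,0.45],[0,0,-40,0,0.45]]';python3 -m handwheel '[[0,0,-40,0,0.45],[0,0,-60,0,0.6],[0,0,-60,0,0.6]]'; python3 -c "
from h import *
rel(569,32,100,np.pi-.03); i,p,d=cam('wrist');save(p,'w7.png')"
```

```text
t: 19.33
eef_pos: [582.3, -360.3, 10.8]
tcp_rot: [3.142, -0.0, 1.584]
ft_force: [-0.4, 0.5, 2.5]
opening: 0.35
grip_force: 30.0
t: 19.75
eef_pos: [579.8, -359.3, 45.6]
tcp_rot: [-3.135, -0.005, 1.583]
ft_force: [0.6, -0.0, -0.2]
opening: 0.446
grip_force: 0.0
t: 20.0
eef_pos: [583.7, -362.1, 115.8]
tcp_rot: [3.135, 0.005, 1.583]
ft_force: [0.4, -0.2, -0.0]
opening: 0.539
grip_force: 0.0
rel [394.22   -9.785  15.826  -1.528] j6 end ~ -1.48
```

View pics/w7.png

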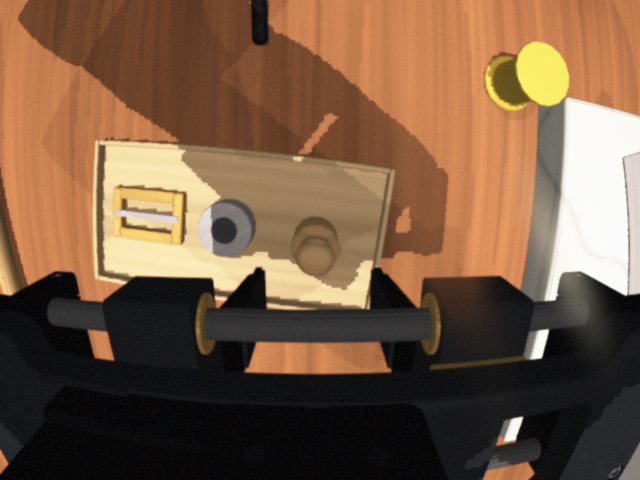

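The long tray is complete: buckle (150,215), anvil (226,228), slicker upright (316,247). Now on to the template.

```bash
python3 -m handwheel '[[40,-1,-10,-0.12,0.6],[80,-2,-10,-0.24,0.6],[120,-3,-10,-0.36,0.6],[160,-4,-10,-0.48,0.6],[200,-5,-10,-0.6,0.6]]'; python3 -c "
from h import *
rel(569,32,110,np.pi-.03)"
```

```text
t: 20.47
eef_pos: [573.5, -159.0, 119.0]
tcp_rot: [-3.141, -0.002, 2.189]
ft_force: [0.8, 1.0, 0.1]
opening: 0.599
grip_force: 0.0
rel [158.309 107.017   8.979  -0.923] j6 end ~ -1.48
```

```bash
python3 -m handwheel '[[33,22,0,-0.12,0.6],[66,45,0,-0.24,0.6],[99,67,0,-0.36,0.6],[132,90,5,-0.48,0.6],[158,107,9,-0.6,0.6]]';python3 -m handwheel '[[0,0,0,-0.12,0.6],[0,0,0,-0.24,0.6],[0,0,0,-0.323,0.6],[0,0,0,-0.323,0.6],[0,0,0,-0.323,0.6]]'; python3 -c "
from h import *
rel(569,32,110,np.pi-.03);i=camera_info('wrist');_,p,d=cam('wrist');save(p,'w8.png'); np.savez('w8.npz',p=p,d=d,o=i['origin'],a=i['attitude'])"
```

```text
t: 20.88
eef_pos: [570.3, 32.6, 110.0]
tcp_rot: [-3.141, -0.002, 2.79]
ft_force: [-0.1, -0.3, 0.4]
opening: 0.599
grip_force: 0.0
t: 21.3
eef_pos: [570.8, 29.9, 110.3]
tcp_rot: [3.141, -0.001, 3.103]
ft_force: [0.1, -0.7, -0.9]
opening: 0.6
grip_force: 0.0
rel [ 1.861  2.017  0.301 -0.008] j6 end ~ -1.48
```

View pics/w8.png

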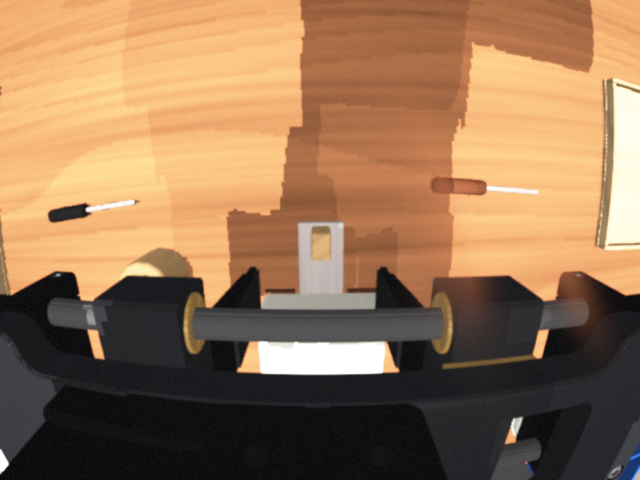

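The strip's end corners are at (298,222) and (344,222), with the grip at (320,243). Measuring its axis and the riser's slot ends.

```bash
python3 - <<'E'
from h import *
q=np.load('w8.npz');p=q['p'];i=camera_info('wrist');i['origin']=q['o'];i['attitude']=q['a']
h=cv2.cvtColor(p,cv2.COLOR_RGB2HSV)
L=[];Rr=[]
for v in range(228,284,4):
    r=np.where((h[v,285:360,1]<60))[0]+285; L.append((r.min(),v));Rr.append((r.max()+1,v))
print(L[::4],Rr[::4])
l=fplane(i,L,6);r=fplane(i,Rr,6)
for w in(l,r): k=np.polyfit(w[:,0],w[:,1],1);print('slope',k[0].round(3),'y@569',np.polyval(k,569).round(1), 'res',np.abs(np.polyval(k,w[:,0])-w[:,1]).max().round(1))
m=cv2.inRange(h,(10,70,0),(30,255,255));m[:223]=0;m[268:]=0;m[:,:304]=0;m[:,338:]=0
c=max(cv2.findContours(m,0,2)[0],key=cv2.contourArea)[:,0];print('grip',cv2.minAreaRect(fplane(i,c,34)[:,:2].astype(np.float32)))
print('end',fplane(i,[(298,222),(344,222)],6))
g=cv2.inRange(h[284:300],(0,60,0),(20,255,110)); print('riser rows',[(v+284,np.where(g[v])[0][[0,-1]].tolist()) for v in range(16) if g[v].any()])
for v in(290,291,292): print(v,[u for u in range(255,390) if (g[v-284,u]>0)!=(g[v-284,u-1]>0)])
rel(569,32,10,np.pi-.03)
E
```

```text
[(np.int64(298), 228), (np.int64(299), 244), (np.int64(299), 260), (np.int64(300), 276)] [(np.int64(343), 228), (np.int64(343), 244), (np.int64(343), 260), (np.int64(343), 276)]
slope -0.013 y@569 14.9 res 0.4
slope -0.021 y@569 48.9 res 0.0
grip ((565.457763671875, 31.7081298828125), (13.122069358825684, 23.95799446105957), 87.79287719726562)
end [[555.33440395  15.32037351   6.        ]
 [556.64683405  49.90769896   6.        ]]
riser rows [(284, [32, 603]), (285, [30, 605]), (286, [28, 607]), (287, [26, 609]), (288, [24, 611]), (289, [22, 613]), (290, [20, 615]), (291, [19, 616]), (292, [17, 618]), (293, [15, 620]), (294, [0, 639]), (295, [1, 639]), (296, [7, 630]), (297, [44, 615]), (298, [79, 633]), (299, [95, 628])]
290 [259, 260, 265, 295, 348, 378]
291 [259, 261, 266, 295, 348, 377]
292 [259, 261, 272, 295, 348, 356, 374, 377]
rel [ 1.97400e+00  2.14400e+00  1.00481e+02 -9.00000e-03] j6 end ~ -1.48
```

```bash
python3 -m handwheel '[[3,2,30,-0.015,0.5],[3,2,60,-0.015,0.45],[3,2,75,-0.015,0.45],[3,2,82,-0.015,0.45],[3,2,86,-0.015,0.45]]'; python3 -m handwheel '[[0,0,5,0,0.4],[0,0,10,0,0.4],[0,0,14,0,0.4],[0,0,14,0,0.4]]'; python3 -c "
from h import *
rel(568,31.8,10,3.118)"
```

```text
t: 21.77
eef_pos: [567.9, 31.8, 24.1]
tcp_rot: [3.141, -0.002, 3.119]
ft_force: [0.5, 0.1, 0.4]
opening: 0.452
grip_force: 0.0
t: 22.1
eef_pos: [568.3, 32.0, 11.0]
tcp_rot: [3.141, 0.0, 3.121]
ft_force: [-0.5, -0.2, -0.5]
opening: 0.399
grip_force: 0.0
rel [ 0.288 -0.163  0.967  0.003] j6 end ~ -1.49
```

```bash
python3 -m handwheel '[[0,0,0.5,0,0.05],[0,0,0.5,0,0.05],[0,0,0.5,0,0.05],[0,0,0.5,0,0.05],[0,0,0.5,0,0.05]]'; python3 -m handwheel '[[0,0,0,0,0.05],[0,0,0,0,0.05],[0,0,0,0,0.05],[0,0,0,0,0.05],[0,0,0,0,0.05]]'
```

```text
t: 22.52
eef_pos: [568.5, 32.0, 10.9]
tcp_rot: [3.142, 0.001, 3.121]
ft_force: [-0.5, 0.2, 1.7]
opening: 0.144
grip_force: 30.0
t: 22.93
eef_pos: [568.4, 32.0, 10.9]
tcp_rot: [3.142, 0.0, 3.121]
ft_force: [-0.7, 0.0, 5.0]
opening: 0.144
grip_force: 30.0
```

```bash
python3 -m handwheel '[[3,0,0,0,0.05],[7,0,0,0,0.05],[11,0,0,0,0.05],[15,0,0,0,0.05],[20,0,0,0,0.05]]'; python3 -m handwheel '[[5,0,0,0,0.05],[11,0,0,0,0.05],[17,0,0,0,0.05],[23,0,0,0,0.05],[29,0,0,0,0.05]]'; python3 -m handwheel '[[6,0,0,0,0.05],[12,0,0,0,0.05],[18,0,0,0,0.05],[24,0,0,0,0.05],[29,0,0,0,0.05]]'; python3 -m handwheel '[[0,0,0,0,0.05],[0,0,0,0,0.05]]'; python3 -c "
from h import *
i,p,d=cam('top'); save(cv2.resize(p[140:280,260:360],None,fx=4,fy=4,interpolation=2),'c3.png')
m=((cloud(i,d)[...,2]>44)*255).astype(np.uint8); m[212:]=0;m[:140]=0;m[:,:270]=0;m[:,345:]=0
c=max(cv2.findContours(m,0,2)[0],key=cv2.contourArea)[:,0];print(cv2.minAreaRect(plane(i,c,53)[:,:2].astype(np.float32)))"
```

```text
t: 23.35
eef_pos: [548.4, 32.3, 10.9]
tcp_rot: [3.142, 0.001, 3.121]
ft_force: [2.2, 0.4, 5.7]
opening: 0.143
grip_force: 30.0
t: 23.77
eef_pos: [519.1, 33.0, 10.9]
tcp_rot: [3.142, 0.001, 3.121]
ft_force: [3.6, 0.1, 5.8]
opening: 0.144
grip_force: 30.0
t: 24.18
eef_pos: [490.0, 33.6, 10.9]
tcp_rot: [3.142, 0.001, 3.121]
ft_force: [3.4, 0.3, 5.3]
opening: 0.147
grip_force: 30.0
t: 24.35
eef_pos: [489.2, 33.6, 10.9]
tcp_rot: [3.141, -0.001, 3.121]
ft_force: [-1.7, 0.1, 10.9]
opening: 0.146
grip_force: 30.0
((650.7120361328125, 29.641958236694336), (89.54887390136719, 81.91144561767578), 88.28509521484375)
```

View pics/c3.png

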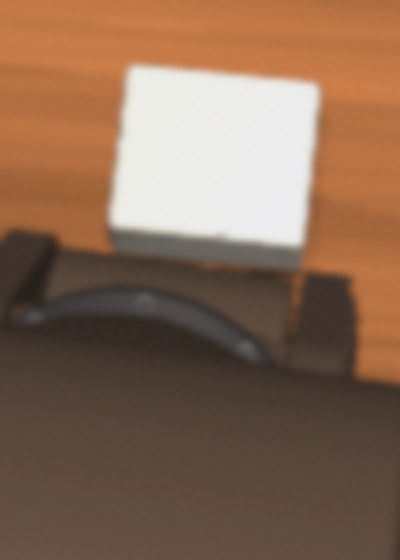

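The granite hasn't moved, at (650.7, 29.6) both before and after. The strip is clear by about 13 mm, so I'll lift it.

```bash
python3 -m handwheel '[[3,0,-5,0,0.05],[6,0,-15,0,0.05],[10,0,-30,0,0.05],[10,0,-50,0,0.05],[10,0,-65,0,0.05]]'; python3 -m handwheel '[[0,0,0,0,0.05],[0,0,0,0.014,0.05],[0,0,0,0.014,0.05]]'; python3 -c "
from h import *
rel(462,346,60,3.107)"
```

```text
t: 24.82
eef_pos: [479.2, 33.9, 77.0]
tcp_rot: [3.141, -0.001, 3.121]
ft_force: [0.2, 0.0, -0.5]
opening: 0.144
grip_force: 30.0
t: 25.07
eef_pos: [479.6, 33.8, 75.2]
tcp_rot: [3.141, -0.001, 3.106]
ft_force: [0.3, -0.2, -1.1]
opening: 0.146
grip_force: 30.0
rel [ 2.87700e+01  3.11352e+02  1.52240e+01 -1.00000e-03] j6 end ~ -0.89
```

```bash
python3 -m handwheel '[[4,25,0,0,0.05],[8,60,0,0,0.05],[12,95,0,0,0.05],[16,130,0,0,0.05],[20,165,0,0,0.05]]'; python3 -m handwheel '[[3,35,0,0,0.05],[6,70,0,0,0.05],[9,105,0,0,0.05],[9,130,0,0,0.05],[9,146,0,0,0.05]]'; python3 -m handwheel '[[0,0,15,0,0.05],[0,0,30,0,0.05],[0,0,30,0,0.05],[0,0,30,0,0.05]]'; python3 -c "
from h import *
rel(462,346,15,3.107);i,p,d=cam('wrist');save(p,'w9.png')"
```

```text
t: 25.48
eef_pos: [465.0, 200.7, 74.5]
tcp_rot: [-3.141, -0.002, 3.107]
ft_force: [1.1, -0.8, -1.4]
opening: 0.148
grip_force: 30.0
t: 25.9
eef_pos: [461.1, 347.8, 74.3]
tcp_rot: [-3.141, -0.001, 3.109]
ft_force: [-1.0, -0.4, -1.3]
opening: 0.145
grip_force: 30.0
t: 26.23
eef_pos: [461.6, 344.8, 44.6]
tcp_rot: [-3.14, -0.002, 3.107]
ft_force: [-0.3, 0.3, -1.1]
opening: 0.146
grip_force: 30.0
rel [-0.401  1.204 29.631 -0.   ] j6 end ~ -0.89
```

View pics/w9.png

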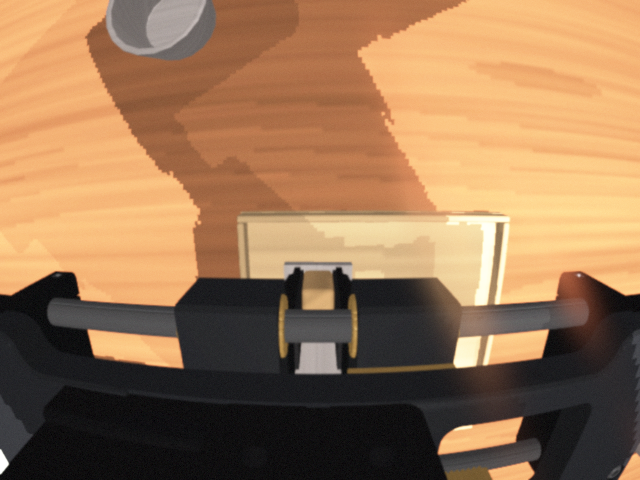

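The strip is over the tray with margin on all sides: its end is at (318,264) and the tray wall at row 215. Lowering slowly.

```bash
python3 -m handwheel '[[0,0,10,0,0.05],[0,0,18,0,0.05],[0,0,24,0,0.05],[0,0,27,0,0.05],[0,0,29.5,0,0.05]]'; python3 -m handwheel '[[0,0,0.3,0,0.05],[0,0,0.3,0,0.05],[0,0,0.3,0,0.3],[0,0,0.3,0,0.3],[0,0,0.3,0,0.3]]';python3 -m handwheel '[[0,0,0,0,0.3],[0,0,-10,0,0.3],[0,0,-35,0,0.3],[0,0,-70,0,0.3],[0,0,-100,0,0.3]]';python3 -m handwheel '[[40,0,0,0,0.3],[40,0,-40,0,0.3],[40,0,-40,0,0.3]]'; python3 - <<'E'
from h import *
i,p,d=cam('wrist');save(p,'w10.png')
i,p,d=cam('scene');W=cloud(i,d);m=((W[...,2]>44)*255).astype(np.uint8);m[:250]=0;m[310:]=0;m[:,:295]=0;m[:,365:]=0
f=lambda m:cv2.minAreaRect(plane(i,max(cv2.findContours(m,0,2)[0],key=cv2.contourArea)[:,0],53)[:,:2].astype(np.float32))
print(f(m)); d0=np.load('scene0.npz')['d'];m0=((cloud(i,d0)[...,2]>44)*255).astype(np.uint8);m0[:250]=0;m0[310:]=0;m0[:,:295]=0;m0[:,365:]=0;print(f(m0))
save(np.hstack([cv2.resize(p[180:280,120:240],None,fx=3,fy=3),cv2.resize(p[210:310,440:560],None,fx=3,fy=3)]),'c4.png')
E
```

```text
t: 26.7
eef_pos: [461.9, 345.4, 15.5]
tcp_rot: [-3.141, -0.001, 3.107]
ft_force: [-0.5, -0.6, -0.5]
opening: 0.144
grip_force: 30.0
t: 27.12
eef_pos: [462.2, 345.7, 16.2]
tcp_rot: [3.141, 0.001, 3.107]
ft_force: [0.2, 0.3, 0.4]
opening: 0.276
grip_force: 0.0
t: 27.53
eef_pos: [461.9, 345.5, 118.0]
tcp_rot: [-3.142, -0.0, 3.107]
ft_force: [0.8, -0.1, -0.2]
opening: 0.302
grip_force: 0.0
t: 27.78
eef_pos: [421.4, 347.6, 161.4]
tcp_rot: [3.139, 0.004, 3.108]
ft_force: [1.2, 0.5, 2.0]
opening: 0.297
grip_force: 0.0
((659.56640625, 31.18399429321289), (91.45311737060547, 90.06208038330078), 88.49630737304688)
((658.8638305664062, 31.01926040649414), (91.05807495117188, 88.82476806640625), 88.60304260253906)
```

View pics/c4.png

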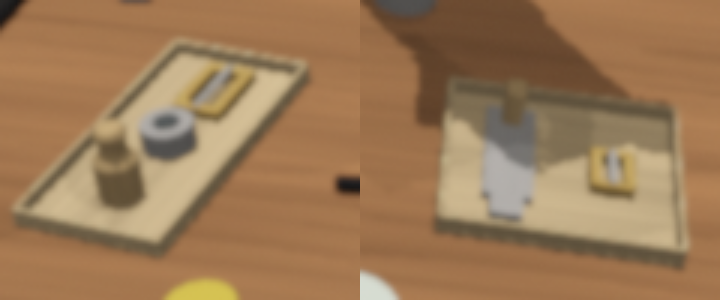

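View pics/w10.png

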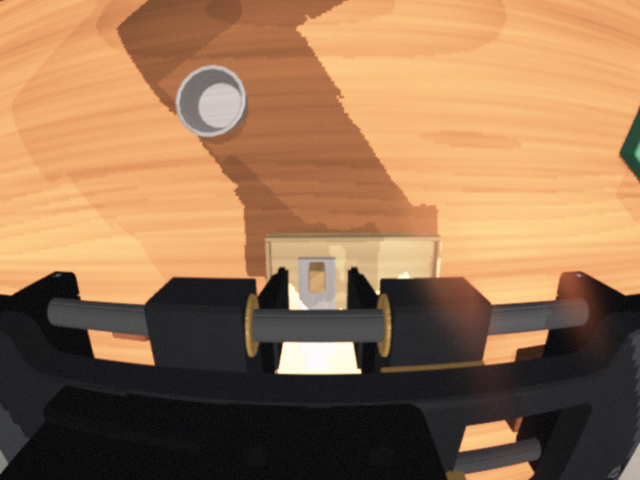

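The scene crops show both kits complete, flat and inside the walls: buckle, anvil and upright slicker on the left, template and small buckle on the right. The wrist view shows the template at (317,278) inside its tray, with the gripper clear of everything. The granite is within 1 mm of where it started.

```bash
python3 -m handwheel '[[0,0,0,0,0.3],[0,0,0,0,0.3],[0,0,0,0,0.3]]'; python3 -c "
from cell import job_done
print(job_done())"
```

```text
t: 28.13
eef_pos: [422.0, 346.7, 155.1]
tcp_rot: [-3.141, -0.001, 3.107]
ft_force: [0.0, -0.4, -0.0]
opening: 0.301
grip_force: 0.0
the job is handed in; nothing more can be done
None
```

I handed the job in at about 28 s: both kits are in their trays and look flat and upright in the final pictures, and the granite measures within about 1 mm of where it started; no verdict was returned.

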